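Let one tin out of a two-lane tin dispenser with its spring-centred lever

ROBOT

A 6-joint arm with a two-finger parallel gripper is mounted at the origin on a cart in front of the work surface, level with it; the furniture and walls round the work are solid. World frame = base frame: x ahead of the robot, y to its left, z up, the work surface at z = 0. Lengths are in m, angles in rad, forces in N, time in s.
With the tool pointing down it reaches from about 0.375 to 0.975 m from the base axis. Payload 3.8 kg.
Tool frame: the origin (TCP) lies where the fingers leave the gripper's body, on its centre line; the fingertips stand 73 mm ahead of it and the grasp point (between the pads) lies 54 mm ahead of it (nose_length is the distance from the TCP to the fingertips, in m); z points along the fingers, y is the line along which they close (so a half turn about z gives the same grasp; the last joint's range is limited). The gripper opens to 85 mm and grips with 20 to 120 N. Pads are 22 mm wide; open, the fingers measure 114 mm over their backs; the gripper's body (76 mm by 85 mm) begins 54 mm behind the grasp point. The pads swing forward as they close: fully open they stand 13 mm farther back than shut.
Start: joints at [1.215, 0.264, 1.604, -0, 1.274, -0.037], TCP at [0.212, 0.641, 0.304] pointing down, gripper open.
Joint ranges: [-2.63, 2.63], [-0.94, 2.18], [0.31, 2.57], [-1.31, 4.45], [0, 2.66], [-2.55, 2.55]. Speed limits (rad/s): [2.57, 2.57, 3.14, 3.14, 3.14, 3.14].

INTERFACE

Orientations are given as a rotation vector (axis times angle).
In Python, from workcell import read_state, read_camera, calibration, finish_job, look_for, cut_out, tip_of, nose_length gives the robot as it stands.
- The arm moves only by the tool step_arm, never from a script. Its argument "targets" is a list of rows, each a list of 3 entries, a list of its own where there are three numbers: the turn, a rotation vector about the tool's x, y, z in rad, then the shift along the tool's x, y, z in mm, then the finger opening in mm, from 0 to 85.4. In form: [[[ax, ay, az], [x, y, z], grip], ...]. A call has 1 to 5 rows; each row shifts and turns the commanded pose from where the row before left it, along the tool's axes as they then stand; what a row does not reach is not made up. A row lasts 1/12 s, in which the tool goes at most 41.7 mm and 7.16 degrees, less where a joint would pass 70% of its speed; a pose out of reach is approached as far as the arm can. A call with a gripper value outside its range is refused whole. The fingers move at their own pace and stop on an object; "grip_force" is the grip in N (left out, the last holds). Time passes only in rows, so rows that do not move let the fingers close. It gives the time, the measured TCP pose, the force, the opening and the grip force at its end, in the units of the state.
- read_state(): the state, without advancing time (a new reading comes with each control period).
- read_camera(name): name is "scene" or "top" or "wrist"; returns the picture (400x640x3 uint8, red, green, blue); there is no depth.
- calibration(name): a dict with "camera_matrix" (3x3 intrinsics, pixels), "R" (3x3) and "t" (3): a world point X has camera coordinates R X + t. Camera axes: x right, y down, z forward; pixel columns grow to the right and rows downward; lengths in m; the calibration is good to about 2 mm. A picture is of the moment at which its call begins: read the wrist's pose just before it. calibration takes no time and is no camera call; for the wrist camera it gives the pose at the moment of the call.
- finish_job(): hands the job in; it is judged then, once.
Trained networks look in the newest picture that a camera, given by its name, has taken for a name from the list of things; names that differ only in an ending like _2 or _b are one class to them, and where a whole thing is asked for, a point or a joint stands for the part that bears it (a point fixed in the world has none). Each returns a list of dicts, best first, with "score" (0 to 1); they miss things now and then, are a little off and sometimes report something else, mostly with a low value. They report only what shows in the picture. A call takes as long as a camera call.
- look_for(camera, query): "extent" ([left, top, right, bottom] in pixels, round what is visible of it).
- cut_out(camera, query): "region" (400x640 bool, what is visible of it) and "extent" ([left, top, right, bottom] in pixels, round what is visible of it).
- tip_of(camera, query): "at" ([row, column] in pixels: a listed point, or the origin of a listed thing).
The state is a dict: "time": time; "q": joint angles; "joint_vel": joint speeds; "joint_torque": joint torques, N m; "tool_pos": TCP position; "tcp_rot": TCP orientation; "wrist_force": force on the tool from outside, world axes, zero at the start; "torque": the same for the moment, N m; "width": opening from 0.0 (shut) to 1.0 (fully open); "grip_force": force on a finger pad.
Only numpy, scipy, OpenCV 4.12 (cv2) and the standard library are available. Lean on these libraries where they do the work, as an engineer would, in place of code of your own. Each camera call takes 0.05 s, during which the arm holds its last target. There are 200 camera calls.

TASK

Let the tin with the fruit picture out of the dispenser and leave the plain blue tin in its lane: push the spring-centred lever by its black knob towards the fruit tin's lane until you feel it come up against its rubber stop, and lean on the stop firmly but without forcing it. Hold it there for about two seconds after the tin has rolled down to the front lip, then let the lever return upright and take the hand away. Disturb nothing else.

Things in the scene. Friction and masses are not known exactly. Their poses are not given: they have to be found in the camera images.
- dispenser: White two-lane tin dispenser fixed on the worktop, 215 mm deep, 330 mm wide, 118 mm high. Origin: on the worktop, midway between the lanes, under the lever; x points to its back (tins roll to -x, towards the robot), y to its left lane, z up. Between the lanes is an 82 mm wide, 108 mm high covered divider that holds the lever. Lanes are centred 100 mm left and right of the origin.
- sill_left (a point): Middle of the top edge of the orange sill that holds back the tin of the left lane (the right lane has its like at the mirrored place). The lane's ramp falls 12 degrees to the front; it is 78 mm high at the sill, the sill stands 14 mm above it, and it ends at a 98 mm high front lip 119 mm ahead of the sill.
- gate_lever (a joint): Lean of the lever in rad: 0 upright, positive with the knob towards the left lane (+y of the dispenser), negative towards the right. Leaning to a lane lowers that lane's sill (its tin rolls free at about 0.2 rad) and raises the other sill, which goes on holding its tin. A spring (2 N m/rad: under 6 N at the knob) returns it upright.
- lever_hinge (a point): The lever's hinge, along the dispenser's x axis, 82 mm above the worktop over the dispenser's origin. The lever is a steel rod 12 mm thick with its knob centred 150 mm above the hinge.
- knob (a point): Centre of the lever's black ball knob, 32 mm across, 232 mm above the worktop when upright; free all round, the tins' tops are about 70 mm lower. Firmly on the stop means 12 to 22 N of push at the knob in all, spring included (under 9 N is not firmly on it, over 25 N begins to force it; past the stop it grows by about 2.9 N per mm of knob travel).
- stop_left: The rubber stop that ends the lever's lean to the left lane, hidden inside the divider, where it meets the lever's tail 60 mm below the hinge. It is met somewhere between 0.26 and 0.38 rad of lean; the setting differs from side to side and from time to time and cannot be seen. This origin, 22 mm above the dispenser's origin, tells nothing of the setting.
- stop_right: The same for the lean to the right lane.
- fruit_tin_center (a point): Centre of the food tin with a fruit picture on its paper label, 76 mm across and 110 mm long, 0.3 to 0.6 kg, lying across one of the lanes (it may be the left or the right). Held by the sill it lies about 30 mm behind the dispenser's origin (x), at the front lip about 80 mm ahead of it (-x).
- blue_tin_center (a point): Centre of the steel tin with a plain blue band, same size, lying in the other lane.
- green_cap_jar: Spice jar with a green cap, 46 mm across, 106 mm high, standing at the right edge of the worktop; origin at its foot. Leave alone.
- green_cap_jar_2: A second such jar, a little farther away. Leave alone.
- fruit_tin: The fruit tin itself; origin at the centre of one end, z along its length.
- blue_tin: The blue tin itself; origin at the centre of one end, z along its length.

How it is judged:
On the way:
1. the lever is held on the stop of the fruit tin's side (10 N or more on the stop, which is about 9 N at the knob) with the fruit tin at the front lip, for a second (x of fruit_tin_center in the frame of dispenser below -0.065 m and ((y of fruit_tin_center in the frame of dispenser above 0 m and value of joint gate_lever above 0.2 rad and contact force between gate_lever and stop_left above 10 N) or (y of fruit_tin_center in the frame of dispenser below 0 m and value of joint gate_lever below -0.2 rad and contact force between gate_lever and stop_right above 10 N))), for 1 s.
At the end, for the whole second after the job is handed in: The fruit tin lies at rest at the front lip of its lane (centre 65 to 100 mm ahead of the dispenser's origin), the blue tin still lies at rest behind its sill (centre 15 to 60 mm behind the origin), and the lever is back upright within 0.1 rad (x of fruit_tin_center in the frame of dispenser between -0.1 and -0.065 m and height (world z) of fruit_tin_center below 0.13 m and linear speed of each of fruit_tin, blue_tin below 0.02 m/s and value of joint gate_lever between -0.1 and 0.1 rad and x of blue_tin_center in the frame of dispenser between 0.015 and 0.06 m); the robot touches nothing.
It fails at once if a stop is forced (over 58 N on the stop, about 28 N at the knob) (contact force between gate_lever and stop_left above 58 N or contact force between gate_lever and stop_right above 58 N).
It fails at once if the blue tin leaves its place behind the sill (x of blue_tin_center in the frame of dispenser below 0.01 m or distance of blue_tin_center from where it was at the start of the episode above 0.03 m).
It fails at once if a bystander is moved by over 20 mm or tipped (distance of any of green_cap_jar, green_cap_jar_2 from where it was at the start of the episode above 0.02 m or angle between any of green_cap_jar, green_cap_jar_2's own z axis and vertical above 0.3 rad).
It also fails if it takes over 61 s, if anything falls off the work surface, if the arm or the gripper's body presses on something with over 40 N, if the wrist force passes 120 N, or if a joint passes its speed limit or range.

## Working session

There is one attempt and no reset: what is moved stays moved. The work goes in short steps, Python scripts to look and compute and a tool call to move; the robot and the scene stay as the last step left them, time stands still between calls to the robot, and variables do not carry over. Pictures are saved under pics/ and viewed, at most 10 in all, crops included, and the job is handed in when it is done.

Besides the shell and the picture viewer there is one more tool, called after "Call:" as a command line: name --argument value ..., lists and objects as JSON in quotes. step_arm: Moves the arm, as the interface text tells. Its arguments: {"type":"object","properties":{"targets":{"type":"array","items":{"type":"array"}},"grip_force":{"type":"number"}},"required":["targets"]}

```bash
mkdir -p pics; cat > h.py <<'E'
import numpy as np, cv2
from workcell import *
def ray(c,rc):
    K=np.array(c["camera_matrix"]);R=np.array(c["R"]);t=np.array(c["t"])
    d=R.T@np.linalg.solve(K,[rc[1],rc[0],1]);return -R.T@t,d
def atz(c,rc,z):
    o,d=ray(c,rc);return o+d*(z-o[2])/d[2]
E
python3 - <<'E'
from h import *
s=read_state();print({k:np.round(v,3) for k,v in s.items()},nose_length)
ims=[]
for n in ("scene","top"):
    im=read_camera(n);c=calibration(n);ims.append(im)
    print(n,np.round(ray(c,(200,320))[0],3))
    for q,z in (("knob",.232),("lever_hinge",.082),("fruit_tin_center",.13),("blue_tin_center",.13),("sill_left",.092),("dispenser",0)):
        r=tip_of(n,q)
        for e in r[:2]: print(q,round(e["score"],2),np.round(e["at"],1),np.round(atz(c,e["at"],z),3))
cv2.imwrite("pics/a.png",cv2.resize(np.vstack(ims),(800,600)*1 if 0 else (480,600))[:,:,::-1])
cv2.imwrite("pics/s.png",ims[0][:,:,::-1]);cv2.imwrite("pics/t.png",ims[1][:,:,::-1])
E
```

```text
{'time': np.float64(0.0), 'q': array([ 1.215,  0.265,  1.605,  0.   ,  1.274, -0.037]), 'joint_vel': array([ 0.   ,  0.   , -0.   ,  0.002,  0.   , -0.001]), 'joint_torque': array([-2.0000e-03, -5.1512e+01, -3.6732e+01, -0.0000e+00,  1.3000e-02,
        0.0000e+00]), 'tool_pos': array([0.211, 0.64 , 0.303]), 'tcp_rot': array([-4.990e-01, -3.101e+00,  3.000e-03]), 'wrist_force': array([ 0.098, -0.024,  0.317]), 'torque': array([ 0.062, -0.009, -0.063]), 'grip_force': np.float64(0.0), 'width': np.float64(1.004)} 0.0726
scene [0.686 0.879 0.926]
knob 0.56 [197.6 305.2] [0.57  0.051 0.232]
lever_hinge 0.75 [236.7 302.6] [0.578 0.036 0.082]
fruit_tin_center 0.74 [256.7 299.3] [0.602 0.151 0.13 ]
blue_tin_center 0.85 [208.7 282.4] [ 0.623 -0.034  0.13 ]
sill_left 0.84 [262.2 315.3] [0.561 0.142 0.092]
dispenser 0.58 [262.1 301.4] [0.585 0.054 0.   ]
top [ 0.469 -0.01   1.34 ]
knob 0.74 [179.5 283.8] [0.579 0.047 0.232]
knob 0.3 [210.6 387.8] [ 0.503 -0.226  0.232]
lever_hinge 0.98 [184.6 284.5] [0.579 0.052 0.082]
lever_hinge 0.46 [238.3 389.5] [ 0.426 -0.261  0.082]
fruit_tin_center 0.85 [175.4 249.3] [0.599 0.15  0.13 ]
blue_tin_center 0.86 [168.6 319.2] [ 0.622 -0.048  0.13 ]
sill_left 0.58 [187.4 250.7] [0.567 0.15  0.092]
sill_left 0.37 [180.1 227.3] [0.587 0.219 0.092]
dispenser 0.96 [185.5 286.5] [0.583 0.05  0.   ]
```

View pics/s.png

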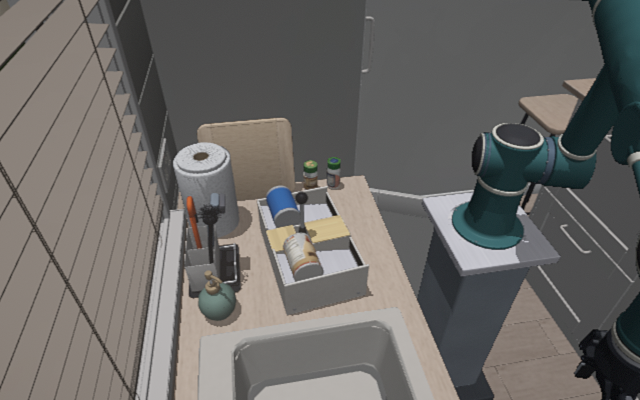

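View pics/t.png

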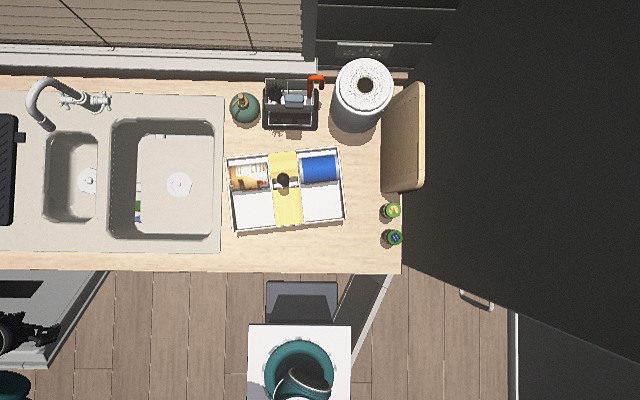

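The fruit tin is at about row 175, col 249 in the top view, which is the left lane. The blue tin is on the right (168, 319), the knob is upright at (180, 284), and the jars are well off to the right. The dispenser is yawed about 6.5° and the knob is near (0.579, 0.048, 0.232). I'll shut the gripper and travel to the right side of the knob.

Call:
step_arm --targets '[[[0, 0, 0], [-25, -22, -16], 0], [[0, 0, 0], [-28, -25, -10], 0], [[0, 0, 0], [-28, -25, -10], 0], [[0, 0, 0], [-28, -25, -10], 0], [[0, 0, 0], [-28, -25, -10], 0]]' --grip_force 60

```text
time: 1.12
tool_pos: [0.3039, 0.4808, 0.3604]
tcp_rot: [0.498, 3.102, 0.0]
wrist_force: [0.7, -0.1, 0.2]
width: 0.298
grip_force: 0.0
```

Call:
step_arm --targets '[[[0, 0, 0], [-28, -25, -8], 0], [[0, 0, 0], [-28, -25, -8], 0], [[0, 0, 0], [-28, -25, -8], 0], [[0, 0, 0], [-28, -25, 0], 0], [[0, 0, 0], [-28, -25, 0], 0]]'

```text
time: 1.53
tool_pos: [0.3979, 0.3181, 0.3852]
tcp_rot: [0.498, 3.1, 0.003]
wrist_force: [0.4, -0.1, -0.8]
width: 0.002
grip_force: 0.0
```

Call:
step_arm --targets '[[[0, 0, 0], [-28, -25, 0], 0], [[0, 0, 0], [-28, -25, 0], 0], [[0, 0, 0], [-28, -25, 0], 0], [[0, 0, 0], [-28, -25, 0], 0], [[0, 0, 0], [-28, -25, 0], 0]]'

```text
time: 1.95
tool_pos: [0.4915, 0.1553, 0.3843]
tcp_rot: [0.498, 3.101, 0.001]
wrist_force: [1.1, 0.7, -1.1]
width: -0.001
grip_force: 0.0
```

Call:
step_arm --targets '[[[0, 0, 0], [-28, -25, 0], 0], [[0, 0, 0], [-28, -25, 0], 0], [[0, 0, 0], [-28, -25, 0], 0], [[0, 0, 0], [-28, -25, 0], 0], [[0, 0, 0], [-28, -25, 0], 0]]'

```text
time: 2.37
tool_pos: [0.5853, -0.0074, 0.3842]
tcp_rot: [0.499, 3.101, 0.0]
wrist_force: [1.0, 0.6, 0.0]
width: 0.0
grip_force: 0.0
```

Call:
step_arm --targets '[[[0, 0, 0.114], [0, 0, 0], 0], [[0, 0, 0.114], [0, 0, 0], 0], [[0, 0, 0.114], [0, 0, 0], 0], [[0, 0, 0.114], [0, 0, 0], 0], [[0, 0, 0.114], [0, 0, 0], 0]]'

```text
time: 2.78
tool_pos: [0.5848, -0.0058, 0.3839]
tcp_rot: [1.359, 2.832, 0.0]
wrist_force: [-0.1, -1.2, -0.6]
width: 0.001
grip_force: 0.0
```

Call:
step_arm --targets '[[[0, 0, 0.114], [0, 0, 0], 0], [[0, 0, 0.114], [0, 0, 0], 0], [[0, 0, 0.114], [0, 0, 0], 0], [[0, 0, 0.114], [0, 0, 0], 0], [[0, 0, 0.114], [0, 0, 0], 0]]'

```text
time: 3.2
tool_pos: [0.5847, -0.0055, 0.384]
tcp_rot: [2.1, 2.336, 0.0]
wrist_force: [-0.8, 0.2, 0.3]
width: -0.003
grip_force: 0.0
```

```bash
python3 - <<'E'
from h import *
from scipy.spatial.transform import Rotation as Ro
s=read_state();p=np.array(s["tool_pos"]);R=Ro.from_rotvec(s["tcp_rot"])
print(p,R.as_matrix().round(3)[:,0])
o=[]
for n in ("scene","top","wrist"):
    im=read_camera(n);c=calibration(n)
    for e in tip_of(n,"knob")[:2]:
        o.append(ray(c,e["at"])); X=atz(c,e["at"],.232); print(n,round(e["score"],2),np.round(e["at"]),X.round(4),"tool mm",(R.inv().apply(X-p)*1e3).round(1))
    if n=="wrist": cv2.imwrite("pics/w.png",im[:,:,::-1])
E
```

```text
[ 0.58468991 -0.00551877  0.38400416] [-0.106  0.994 -0.   ]
scene 0.56 [196. 305.] [0.5693 0.0464 0.232 ] tool mm [ 53.3  -9.8 152. ]
top 0.66 [178. 282.] [0.5813 0.0507 0.232 ] tool mm [ 56.3   2.6 152. ]
wrist 0.95 [131. 322.] [0.5801 0.0514 0.232 ] tool mm [ 57.1   1.5 152. ]
```

View pics/w.png

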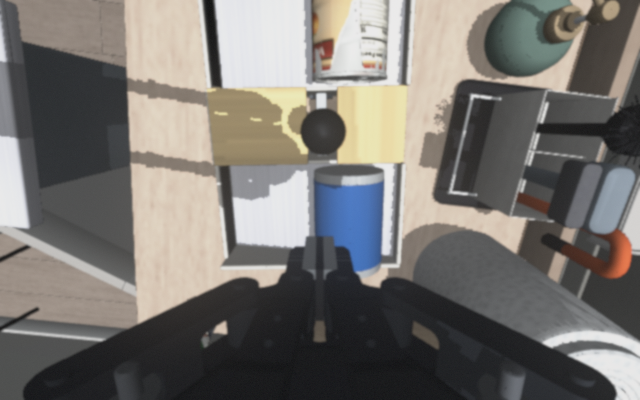

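The wrist view shows the fruit tin in the far (left) lane, the blue tin below, and the knob at (131, 322), about 57 mm ahead along tool x. The yaw is aligned, so I'll descend and approach.

Call:
step_arm --targets '[[[0, 0, 0], [0, 1, 25], 0], [[0, 0, 0], [0, 0, 25], 0], [[0, 0, 0], [0, 0, 25], 0], [[0, 0, 0], [0, 0, 25], 0], [[0, 0, 0], [0, 0, 0], 0]]'

```text
time: 3.92
tool_pos: [0.5825, -0.0053, 0.2777]
tcp_rot: [-2.086, -2.338, 0.01]
wrist_force: [-1.1, -0.6, -1.6]
width: -0.001
grip_force: 0.0
```

Call:
step_arm --targets '[[[0, 0, 0], [5, 0, 0], 0], [[0, 0, 0], [5, 0, 0], 0], [[0, 0, 0], [5, 0, 0], 0], [[0, 0, 0], [5, 0, 0], 0], [[0, 0, 0], [0, 0, 0], 0]]'

```text
time: 4.33
tool_pos: [0.5842, 0.0156, 0.2858]
tcp_rot: [2.091, 2.342, 0.004]
wrist_force: [0.8, -0.9, -0.4]
width: 0.001
grip_force: 0.0
```

Call:
step_arm --targets '[[[0, 0, 0], [4, 0, 0], 0], [[0, 0, 0], [4, 0, 0], 0], [[0, 0, 0], [4, 0, 0], 0], [[0, 0, 0], [4, 0, 0], 0], [[0, 0, 0], [0, 0, 0], 0]]'

```text
time: 4.75
tool_pos: [0.5816, 0.0311, 0.2839]
tcp_rot: [-2.093, -2.343, -0.0]
wrist_force: [-0.2, -0.3, 0.6]
width: -0.001
grip_force: 0.0
```

Call:
step_arm --targets '[[[0, 0, 0], [4, 0, 0], 0], [[0, 0, 0], [4, 0, 0], 0], [[0, 0, 0], [4, 0, 0], 0], [[0, 0, 0], [0, 0, 0], 0], [[0, 0, 0], [0, 0, 0], 0]]'

```text
time: 5.17
tool_pos: [0.5802, 0.0427, 0.2837]
tcp_rot: [-2.093, -2.342, -0.0]
wrist_force: [0.2, -0.1, -0.8]
width: -0.001
grip_force: 0.1
```

```bash
python3 - <<'E'
from h import *
im=read_camera("wrist");print(read_state()["wrist_force"])
a=read_camera("scene")[150:300,220:380]
cv2.imwrite("pics/w2.png",np.hstack([cv2.resize(im,(400,250)),cv2.resize(a,(400,375))[:250]])[:,:,::-1])
E
```

```text
[-1.1403026  -0.27003018  0.03283754]
```

View pics/w2.png

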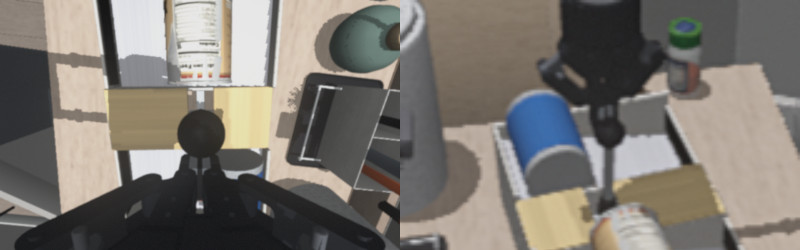

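The fingers are right against the knob, which is at (133, 200) in the left half. I'll keep pushing in small steps and watch the force.

Call:
step_arm --targets '[[[0, 0, 0], [3, 0, 0], 0], [[0, 0, 0], [3, 0, 0], 0], [[0, 0, 0], [3, 0, 0], 0], [[0, 0, 0], [0, 0, 0], 0], [[0, 0, 0], [0, 0, 0], 0]]'

```text
time: 5.68
tool_pos: [0.5792, 0.0512, 0.2835]
tcp_rot: [-2.093, -2.342, 0.001]
wrist_force: [0.5, -2.1, -2.1]
width: 0.001
grip_force: 1.2
```

```bash
cat > k.py <<'E'
from h import *
from scipy.spatial.transform import Rotation as Ro
f=[]
for i in range(4):
    im=read_camera("wrist");s=read_state();f.append(s["wrist_force"])
R=Ro.from_rotvec(s["tcp_rot"]);p=np.array(s["tool_pos"]);c=calibration("wrist")
print("F tool",R.inv().apply(np.mean(f,0)).round(2),"std",np.std(f,0).round(1),"tcp",p.round(4))
for q in ("knob","fruit_tin_center"):
  for e in tip_of("wrist",q)[:1]:
    X=atz(c,e["at"],.228 if q=="knob" else .13);print(q,round(e["score"],2),np.round(e["at"]),X.round(4))
E
python3 k.py
```

```text
F tool [-2.57  0.09  1.59] std [0.3 0.2 0.1] tcp [0.5792 0.0511 0.2837]
knob 0.8 [213. 323.] [0.5778 0.0784 0.228 ]
fruit_tin_center 0.93 [ 75. 214.] [0.4988 0.1359 0.13  ]
```

The tin has already rolled to the lip and the lean is about 0.19 rad. Now I'll feel for the stop.

Call:
step_arm --targets '[[[0, 0, 0], [3, 0, 0], 0], [[0, 0, 0], [3, 0, 0], 0], [[0, 0, 0], [2, 0, 0], 0], [[0, 0, 0], [0, 0, 0], 0], [[0, 0, 0], [0, 0, 0], 0]]'

```text
time: 6.4
tool_pos: [0.5783, 0.0593, 0.2837]
tcp_rot: [-2.093, -2.342, 0.001]
wrist_force: [-0.8, -3.2, -2.4]
width: -0.008
grip_force: 1.6
```

Call:
step_arm --targets '[[[0, 0, 0], [2, 0, 0], 0], [[0, 0, 0], [0, 0, 0], 0], [[0, 0, 0], [0, 0, 0], 0]]'

```text
time: 6.65
tool_pos: [0.5781, 0.0612, 0.2838]
tcp_rot: [-2.093, -2.342, 0.0]
wrist_force: [0.0, -2.9, -1.7]
width: -0.001
grip_force: 1.8
```

Call:
step_arm --targets '[[[0, 0, 0], [2, 0, 0], 0], [[0, 0, 0], [0, 0, 0], 0], [[0, 0, 0], [0, 0, 0], 0]]'

```text
time: 6.9
tool_pos: [0.578, 0.0632, 0.2838]
tcp_rot: [-2.093, -2.342, 0.0]
wrist_force: [0.3, -3.9, -2.0]
width: 0.006
grip_force: 2.0
```

Still only the spring. I'll go on in 2 mm steps.

Call:
step_arm --targets '[[[0, 0, 0], [2, 0, 0], 0], [[0, 0, 0], [0, 0, 0], 0], [[0, 0, 0], [0, 0, 0], 0]]'

```text
time: 7.15
tool_pos: [0.5778, 0.0652, 0.2839]
tcp_rot: [-2.093, -2.342, -0.0]
wrist_force: [-0.5, -4.2, -2.0]
width: -0.001
grip_force: 2.1
```

Call:
step_arm --targets '[[[0, 0, 0], [2, 0, 0], 0], [[0, 0, 0], [0, 0, 0], 0], [[0, 0, 0], [0, 0, 0], 0]]'

```text
time: 7.4
tool_pos: [0.5776, 0.0672, 0.2839]
tcp_rot: [2.093, 2.342, 0.0]
wrist_force: [-0.7, -4.3, -4.2]
width: 0.002
grip_force: 2.1
```

Call:
step_arm --targets '[[[0, 0, 0], [2, 0, 0], 0], [[0, 0, 0], [0, 0, 0], 0], [[0, 0, 0], [0, 0, 0], 0]]'

```text
time: 7.65
tool_pos: [0.5773, 0.069, 0.2838]
tcp_rot: [2.094, 2.342, -0.0]
wrist_force: [-0.5, -5.1, -2.9]
width: 0.002
grip_force: 2.3
```

Call:
step_arm --targets '[[[0, 0, 0], [2, 0, 0], 0], [[0, 0, 0], [0, 0, 0], 0], [[0, 0, 0], [0, 0, 0], 0]]'

```text
time: 7.9
tool_pos: [0.5771, 0.0709, 0.2838]
tcp_rot: [2.093, 2.342, -0.0]
wrist_force: [1.1, -5.4, -4.2]
width: 0.003
grip_force: 2.5
```

Call:
step_arm --targets '[[[0, 0, 0], [2, 0, 0], 0], [[0, 0, 0], [0, 0, 0], 0], [[0, 0, 0], [0, 0, 0], 0]]'

```text
time: 8.15
tool_pos: [0.577, 0.0721, 0.2836]
tcp_rot: [2.093, 2.341, -0.002]
wrist_force: [0.9, -7.0, -4.8]
width: -0.001
grip_force: 3.8
```

Call:
step_arm --targets '[[[0, 0, 0], [2, 0, 0], 0], [[0, 0, 0], [0, 0, 0], 0], [[0, 0, 0], [0, 0, 0], 0]]'

```text
time: 8.4
tool_pos: [0.5768, 0.0733, 0.2834]
tcp_rot: [2.092, 2.341, -0.004]
wrist_force: [2.5, -10.1, -5.1]
width: 0.002
grip_force: 5.1
```

The force is climbing at about 3 N per 2 mm step, so the stop is met. Allowing for friction, the tangential push is about 8 N. Two more steps.

Call:
step_arm --targets '[[[0, 0, 0], [2, 0, 0], 0], [[0, 0, 0], [0, 0, 0], 0], [[0, 0, 0], [0, 0, 0], 0]]'

```text
time: 8.65
tool_pos: [0.5767, 0.0745, 0.2832]
tcp_rot: [2.091, 2.34, -0.006]
wrist_force: [2.3, -13.2, -4.9]
width: -0.002
grip_force: 6.4
```

Call:
step_arm --targets '[[[0, 0, 0], [2, 0, 0], 0], [[0, 0, 0], [0, 0, 0], 0], [[0, 0, 0], [0, 0, 0], 0]]'

```text
time: 8.9
tool_pos: [0.5765, 0.0756, 0.2829]
tcp_rot: [2.09, 2.339, -0.008]
wrist_force: [2.8, -16.6, -6.3]
width: 0.002
grip_force: 7.8
```

```bash
python3 k.py
```

```text
F tool [-15.54   0.81   7.7 ] std [0.3 0.5 0.9] tcp [0.5765 0.0756 0.2829]
knob 0.79 [209. 323.] [0.575  0.1048 0.228 ]
fruit_tin_center 0.62 [108. 216.] [0.4985 0.1387 0.13  ]
```

Call:
step_arm --targets '[[[0, 0, 0], [1.5, 0, 0], 0], [[0, 0, 0], [0, 0, 0], 0], [[0, 0, 0], [0, 0, 0], 0], [[0, 0, 0], [0, 0, 0], 0], [[0, 0, 0], [0, 0, 0], 0]]'

```text
time: 9.62
tool_pos: [0.5764, 0.0764, 0.2828]
tcp_rot: [2.09, 2.338, -0.01]
wrist_force: [3.6, -17.1, -8.6]
width: -0.0
grip_force: 8.9
```

Call:
step_arm --targets '[[[0, 0, 0], [0, 0, 0], 0], [[0, 0, 0], [0, 0, 0], 0], [[0, 0, 0], [0, 0, 0], 0], [[0, 0, 0], [0, 0, 0], 0], [[0, 0, 0], [0, 0, 0], 0]]'

```text
time: 10.03
tool_pos: [0.5764, 0.0764, 0.2828]
tcp_rot: [2.09, 2.338, -0.01]
wrist_force: [3.4, -17.7, -7.0]
width: -0.002
grip_force: 8.9
```

Call:
step_arm --targets '[[[0, 0, 0], [0, 0, 0], 0], [[0, 0, 0], [0, 0, 0], 0], [[0, 0, 0], [0, 0, 0], 0], [[0, 0, 0], [0, 0, 0], 0], [[0, 0, 0], [0, 0, 0], 0]]'

```text
time: 10.45
tool_pos: [0.5764, 0.0764, 0.2828]
tcp_rot: [2.09, 2.338, -0.01]
wrist_force: [3.6, -18.2, -8.3]
width: 0.002
grip_force: 8.9
```

Call:
step_arm --targets '[[[0, 0, 0], [0, 0, 0], 0], [[0, 0, 0], [0, 0, 0], 0], [[0, 0, 0], [0, 0, 0], 0], [[0, 0, 0], [0, 0, 0], 0], [[0, 0, 0], [0, 0, 0], 0]]'

```text
time: 10.87
tool_pos: [0.5764, 0.0764, 0.2828]
tcp_rot: [2.09, 2.338, -0.01]
wrist_force: [3.1, -17.7, -7.3]
width: 0.001
grip_force: 8.9
```

Call:
step_arm --targets '[[[0, 0, 0], [0, 0, 0], 0], [[0, 0, 0], [0, 0, 0], 0], [[0, 0, 0], [0, 0, 0], 0], [[0, 0, 0], [0, 0, 0], 0], [[0, 0, 0], [0, 0, 0], 0]]'

```text
time: 11.28
tool_pos: [0.5764, 0.0764, 0.2827]
tcp_rot: [2.09, 2.338, -0.01]
wrist_force: [3.1, -17.6, -7.0]
width: -0.005
grip_force: 8.9
```

```bash
python3 k.py; python3 - <<'E'
from h import *
im=read_camera("wrist");a=read_camera("scene")[150:300,220:380]
cv2.imwrite("pics/w3.png",np.hstack([cv2.resize(im,(400,250)),cv2.resize(a,(400,375))[:250]])[:,:,::-1])
E
```

```text
F tool [-17.9    0.86   7.81] std [0.1 0.4 0.5] tcp [0.5764 0.0764 0.2828]
knob 0.81 [208. 321.] [0.5741 0.1057 0.228 ]
fruit_tin_center 0.7 [107. 217.] [0.4989 0.1396 0.13  ]
```

View pics/w3.png

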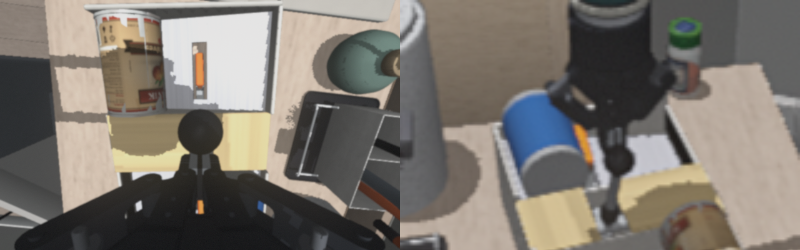

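The fruit tin is at the front lip, at (60, 130) in the left half, and the blue tin is still held behind its raised sill. The lever has been held at about 14–18 N for over 2 s. Now I'll ease the lever back upright and withdraw.

Call:
step_arm --targets '[[[0, 0, 0], [-5, 0, 0], 0], [[0, 0, 0], [-6, 0, 0], 0], [[0, 0, 0], [-6, 0, 0], 0], [[0, 0, 0], [-6, 0, 0], 0], [[0, 0, 0], [-6, 0, 0], 0]]'

```text
time: 12.1
tool_pos: [0.58, 0.0518, 0.285]
tcp_rot: [2.093, 2.342, 0.004]
wrist_force: [0.6, -2.5, 1.8]
width: -0.001
grip_force: 0.8
```

Call:
step_arm --targets '[[[0, 0, 0], [-6, 0, 0], 0], [[0, 0, 0], [-6, 0, 0], 0], [[0, 0, 0], [-6, 0, 0], 0], [[0, 0, 0], [-5, 0, 0], 0], [[0, 0, 0], [-5, 0, 0], 0]]'

```text
time: 12.52
tool_pos: [0.5823, 0.0236, 0.2836]
tcp_rot: [-2.093, -2.342, -0.0]
wrist_force: [0.2, 0.5, 0.4]
width: 0.003
grip_force: 0.0
```

Call:
step_arm --targets '[[[0, 0, 0], [-8, 0, 0], 0], [[0, 0, 0], [-8, 0, 0], 0], [[0, 0, 0], [-8, 0, 0], 0], [[0, 0, 0], [-8, 0, 0], 0], [[0, 0, 0], [0, 0, -10], 0]]'

```text
time: 12.93
tool_pos: [0.585, -0.0095, 0.2918]
tcp_rot: [-2.093, -2.339, 0.005]
wrist_force: [-0.3, -0.8, -1.1]
width: -0.003
grip_force: 0.0
```

Call:
step_arm --targets '[[[0, 0, 0], [0, 0, -25], 0], [[0, 0, 0], [0, 0, -25], 0], [[0, 0, 0], [0, 0, -25], 0], [[0, 0, 0], [0, 0, -25], 0], [[0, 0, 0], [0, 0, 0], 0]]'

```text
time: 13.35
tool_pos: [0.5881, -0.008, 0.4017]
tcp_rot: [2.088, 2.336, 0.011]
wrist_force: [0.2, -0.2, 1.8]
width: -0.001
grip_force: 0.0
```

Call:
step_arm --targets '[[[0, 0, 0], [0, 0, 0], 0], [[0, 0, 0], [0, 0, 0], 0], [[0, 0, 0], [0, 0, 0], 0], [[0, 0, 0], [0, 0, 0], 0], [[0, 0, 0], [0, 0, 0], 0]]'

```text
time: 13.77
tool_pos: [0.5855, -0.0079, 0.3923]
tcp_rot: [-2.092, -2.341, 0.003]
wrist_force: [-0.6, 0.0, -0.2]
width: 0.001
grip_force: 0.0
```

```bash
python3 k.py; python3 - <<'E'
from h import *
im=read_camera("wrist");c=calibration("wrist")
for n in ("top","wrist"):
  if n=="top": read_camera(n)
  c=calibration(n)
  for q in ("fruit_tin_center","blue_tin_center"):
    for e in tip_of(n,q)[:1]: print(n,q,e["score"],atz(c,e["at"],.118 if "f" == q[0] else .13).round(3))
cv2.imwrite("pics/w4.png",im[:,:,::-1])
E
```

```text
F tool [ 0.06 -0.15  0.1 ] std [0.2 0.3 0.4] tcp [ 0.5859 -0.0079  0.3933]
knob 0.57 [133. 322.] [0.5821 0.0468 0.228 ]
fruit_tin_center 0.81 [ 30. 244.] [0.4967 0.1299 0.13  ]
top fruit_tin_center 0.8 [0.485 0.14  0.118]
top blue_tin_center 0.49 [ 0.61  -0.047  0.13 ]
wrist fruit_tin_center 0.68 [0.495 0.132 0.118]
```

View pics/w4.png

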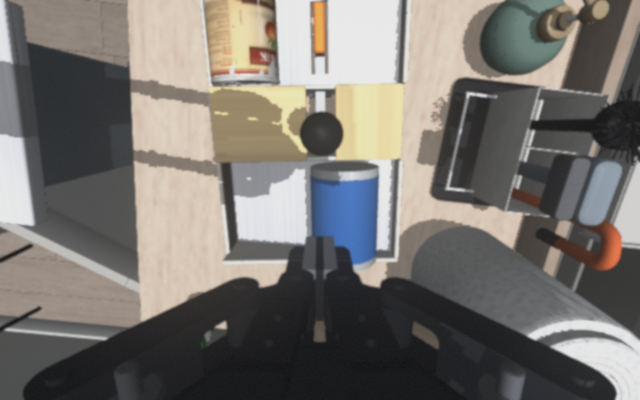

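The knob is back upright at (133, 322), the same place as before the push. The fruit tin is at the lip at (40, 240), the blue tin hasn't moved (215, 345), and the hand is clear. Handing in.

```bash
python3 -c "from workcell import *; print(finish_job())"
```

```text
the job is handed in; nothing more can be done
None
```

I handed the job in (the verdict wasn't shown): the fruit tin lies at the front lip after the lever was held on its left stop at about 14–18 N for over 2 s, the blue tin is still in its lane, and the lever is upright with the hand clear.

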